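# Show the mould, then draw and hold the sprung pointer at its length mark

## Robot

A 7-joint arm with a two-finger parallel gripper is mounted at the origin on the work surface. World frame = base frame: x ahead of the robot, y to its left, z up, the work surface at z = 0. Lengths are in m, angles in rad, forces in N, time in s.
With the tool pointing down it reaches from about 0.425 to 0.925 m from the base axis. Payload 6.8 kg.
Tool frame: the origin (TCP) lies at the very end of the fingers, on their centre line; the grasp point (between the pads) lies 19 mm behind it; z points along the fingers, y is the line along which they close (so a half turn about z gives the same grasp; the last joint's range is limited). The gripper opens to 85 mm and grips with 20 to 120 N. Pads are 22 mm wide; open, the fingers measure 114 mm over their backs; the gripper's body (76 mm by 85 mm) begins 54 mm behind the grasp point. The pads swing forward as they close: fully open they stand 13 mm farther back than shut.
Start: joints at [1.121, 0.477, 0.022, 1.555, -0.011, 1.109, -0.083], TCP at [0.226, -0.636, 0.231] pointing down, gripper open.
Joint ranges: [-2.96, 2.96], [-0.34, 2.1], [-1.41, 1.46], [0.24, 2.44], [-1.37, 4.51], [0.17, 1.92], [-2.96, 2.96]. Speed limits (rad/s): [2.39, 2.39, 3.14, 3.14, 3.14, 3.14, 3.14].

## Interface

Orientations are given as a unit quaternion [x, y, z, w].
In Python, from bench import manip, imaging gives the robot as it stands.
- The arm moves only by the tool apply_moves, never from a script. Its argument "rows" is a list of rows, each an object with "translation": the shift along the tool's x, y, z normalised to -1 to 1, where 1 is 0.03 m, a list of three; "roll": the turn about the tool's z normalised to -1 to 1, where 1 is 0.15 rad. In form: [{"translation": [tx, ty, tz], "roll": roll}, ...]. A call has 1 to 10 rows; each row shifts and turns the commanded pose from where the row before left it, along the tool's axes as they then stand; what a row does not reach is not made up. A row lasts 1/10 s, in which the tool goes at most 50 mm and 8.59 degrees, less where a joint would pass 70% of its speed; a pose out of reach is approached as far as the arm can. A call with a number of a shift or a turn outside -1 to 1 is refused whole. A call with a gripper value outside its range is refused whole. "claw" is the gripper command: -1 is shut, 1 is fully open, values between are in proportion, set as the call begins (left out, the last holds). The fingers move at their own pace and stop on an object; "newtons" is the grip in N (left out, the last holds). Time passes only in rows, so rows that do not move let the fingers close. It gives the time, the measured TCP pose, the force, the opening and the grip force at its end, in the units of the state.
- manip.read_state(): the state, without advancing time (a new reading comes with each control period).
- imaging.grab_frame(name): name is "side" or "top" or "wrist"; returns the picture (480x640x3 uint8, red, green, blue); there is no depth.
- imaging.get_calibration(name): a dict with "camera_matrix" (3x3 intrinsics, pixels), "R" (3x3) and "t" (3): a world point X has camera coordinates R X + t; the wrist camera has in their place "tool_from_camera" (4x4, takes a point from camera to tool coordinates, whose origin is the TCP and whose axes are the flange's). Camera axes: x right, y down, z forward; pixel columns grow to the right and rows downward; lengths in m; the calibration is good to about 2 mm. The wrist camera is an equidistant fisheye: a pixel r from the principal point sees the ray r / f radians off the axis. A picture is of the moment at which its call begins: read the wrist's pose just before it. get_calibration takes no time and is no camera call.
- manip.finish_job(): hands the job in; it is judged then, once.
The state is a dict: "clock": time; "joints": joint angles; "qd": joint speeds; "joint_torque": joint torques, N m; "eef_pos": TCP position; "tool_rot": TCP orientation; "force": force on the tool from outside, world axes, zero at the start; "wrist_torque": the same for the moment, N m; "gripper_width": opening from 0.0 (shut) to 1.0 (fully open); "grip_force": force on a finger pad.
Only numpy, scipy, OpenCV 4.12 (cv2) and the standard library are available. Lean on these libraries where they do the work, as an engineer would, in place of code of your own. Each camera call takes 0.05 s, during which the arm holds its last target. There are 200 camera calls.

## Task

Raise the orange handle to tip the plaster mould to 40 degrees, keep it there for a second so the potter across the table can look inside, and bring it back fully level; do not tip it much further. Only then pull the sprung pointer rod by its black post out over the mould until the white stripe on the post stands level with the tip of the red length marker, and finish while still holding it there against the spring, so the potter can mark the lip. Do not shift the red marker, and leave the other things on the table alone.

Things in the scene. Friction and masses are not known exactly. Their poses are not given: they have to be found in the camera images.
- rig: Fixed bench rig, blue base 150 (its x) x 430 (its y) x 8 thick. Origin on the table surface; its +x points roughly away from the robot (within 20 degrees), its y is the rod's direction, z up. It carries a tipping mould (see hinge, handle), a sprung telescoping rod (see post, mouth) and, beside the rod at rig x = +38, a wooden ruler with its top at height 155
- hinge (a point): Centre of the cradle's hinge axis (parallel to rig y), at rig (0, -60), height 85, inside the round white plaster mould: rim 110 across and 30 above the axis when level, foot 50 below it. The cradle hangs between two 100-high posts 85 either side along rig y
- handle (a point): Middle of the cradle's orange round handle bar, 12 thick, 104 long, parallel to rig y, on thin arms at its ends, 120 from the hinge axis on the -x (robot) side; height 85 when level. Raise it on its arc (up and towards +x) to tip the mould away from the robot; the bar may turn between the fingers. About 55 mm room between bar and mould
- cradle (a joint): Tip angle of the mould in rad: 0 = level, on its stop (starts at 0 to 0.12); grows as the handle is raised; hard stop at 1.05. Stiff hinge, about 2 N at the handle; stays where it is left. A white angle plate on the outer (-y) post shows 0 to 60 degrees in tens, the 40 line red
- mouth (a point): Mouth of the rod's steel sleeve (29 thick black collar, axis height 165), at rig (0, 125); the sleeve runs 150 back along +y on an aluminium tower, the rod (12 thick) comes out towards rig -y, over the mould
- post (a point): Middle of the graspable part of the upright black post with a white stripe on the rod's outer end: 22 along rig x, 12 along rig y, its top 18 above this point, the rod's upper side 26 below it. Height 197. Moves with the rod; at home it stands 60 from the sleeve's mouth, at rig y = +65. Best pinched from above, fingers closing along the rod
- rod (a joint): How far the rod is drawn out, in m: 0 = home (where it starts); grows as the post moves towards rig -y; hard stop at 0.125. The inner spring pulls it home with 4 N plus 50 N per m drawn (about 6.5 to 9.5 N at the mark); it snaps back if let go
- flag (a point): Tip of the red length marker (arrow bar 4 wide pointing to the rod) on the ruler, at rig x = +25, height 157, axes as the rig's. Its place along the rod varies, 50 to 105 from the post's home; clamped by friction, not to be moved. The rod is at its mark when the post's stripe lies beside this point, at the same rig y
- cutter: Bystander, leave alone: steel flower-shaped cutter ring, 54 across, 22 high, standing beside the rig's blue base. Origin at its underside
- needle: Bystander, leave alone: wooden needle tool lying along its x, 150 long, 11 thick, behind the rig's blue base (robot's far side). Origin at its underside
- comb: Bystander, leave alone: wooden clay comb lying flat, 100 x 45 x 12. Origin at its underside
- knife: Bystander, leave alone: knife with black handle lying along its x, about 220 long, 16 thick. Origin at its underside
- dish: Bystander, leave alone: turquoise water dish (empty), 100 across, 35 high. Origin at its underside
- tile: Bystander, leave alone: grey-brown fired clay tile with two round holes, 120 x 90 x 10. Origin at its underside

How it is judged:
On the way, in this order (a step that is already met when the one before it is completed fails the run):
1. the mould is tipped to 40 degrees (within 5) and kept there for 0.5 s (value of joint cradle between 0.611 and 0.785 rad), for 0.5 s.
2. the mould is back level (within 3 degrees), the rod still home (value of joint cradle below 0.052 rad and value of joint rod below 0.02 m), for 0.2 s.
At the end, for the whole second after the job is handed in: the rod's post stands within 5 mm of the red marker's tip along the rod, at rest and held there by the fingers (more than 2 N on the post), with the mould level within 3 degrees (y of post in the frame of flag between -0.005 and 0.005 m and contact force between rod and the fingers above 2 N and value of joint cradle below 0.052 rad and velocity of joint rod between -0.01 and 0.01 m/s); the arm keeps its last pose, push and grip.
It fails at once if the mould is tipped beyond 52 degrees (value of joint cradle above 0.91 rad).
It fails at once if the rod is drawn more than 20 mm while the mould is tipped more than 11 degrees (value of joint rod above 0.02 m and value of joint cradle above 0.2 rad).
It fails at once if the red marker is shifted by more than 4 mm (distance of flag from where it was at the start of the episode above 0.004 m).
It fails at once if a bystander is moved by more than 30 mm (distance of any of cutter, needle, comb, knife, dish, tile from where it was at the start of the episode above 0.03 m).
It also fails if it takes over 58 s, if anything falls off the work surface, if the arm or the gripper's body presses on something with over 40 N, if the wrist force passes 120 N, or if a joint passes its speed limit or range.

## Working session

There is one attempt and no reset: what is moved stays moved. The work goes in short steps, Python scripts to look and compute and a tool call to move; the robot and the scene stay as the last step left them, time stands still between calls to the robot, and variables do not carry over. Pictures are saved under pics/ and viewed, at most 10 in all, crops included, and the job is handed in when it is done.

Besides the shell and the picture viewer there is one more tool, called after "Request:" as name(argument=value, ...) on one line, values as JSON. apply_moves: Moves the arm, as the interface text tells. Its arguments: {"type":"object","properties":{"rows":{"type":"array","items":{"type":"object","properties":{"translation":{"type":"array","items":{"type":"number","minimum":-1,"maximum":1}},"roll":{"type":"number","minimum":-1,"maximum":1}}}},"claw":{"type":"number"},"newtons":{"type":"number"}},"required":["rows"]}

```bash
mkdir -p pics; python3 - <<'E'
from bench import manip, imaging
import cv2,json,numpy as np
for n in ("top","side"):
    f=imaging.grab_frame(n); cv2.imwrite(f"pics/{n}0.png",f[:,:,::-1])
    c=imaging.get_calibration(n); print(n,{k:np.round(v,4).tolist() for k,v in c.items()})
c=imaging.get_calibration("wrist");print({k:np.round(v,4).tolist() for k,v in c.items() if not isinstance(v,str)})
s=manip.read_state();print(s)
E
```

```text
top {'camera_matrix': [[447.1685, 0.0, 320.6398], [0.0, 447.1685, 240.0819], [0.0, 0.0, 1.0]], 'R': [[0.0289, -0.9996, 0.0009], [-0.9961, -0.0289, -0.0837], [0.0836, 0.0015, -0.9965]], 't': [-0.0047, 0.5556, 1.0294]}
side {'camera_matrix': [[612.9618, 0.0, 317.7137], [0.0, 612.9618, 241.8485], [0.0, 0.0, 1.0]], 'R': [[-0.9949, -0.0994, 0.0153], [-0.0617, 0.4825, -0.8737], [0.0794, -0.8702, -0.4862]], 't': [0.5431, 0.1391, 1.6992]}
{'camera_matrix': [[371.6483, 0.0, 321.536], [0.0, 371.6483, 241.1661], [0.0, 0.0, 1.0]], 'tool_from_camera': [[-0.0001, -0.9622, -0.2725, 0.0681], [1.0, 0.0002, -0.0011, 0.0013], [0.0012, -0.2725, 0.9622, -0.1424], [0.0, 0.0, 0.0, 1.0]]}
{'clock': 0.1, 'joints': array([ 1.12088662,  0.47772022,  0.02237414,  1.55633033, -0.01149049,
        1.10925609, -0.08306952]), 'qd': array([-1.60767396e-03, -1.84344030e-03, -1.14949120e-03, -2.88319536e-03,
        3.87100360e-04,  9.47609296e-05, -5.47441462e-04]), 'joint_torque': array([ 4.54956302e-03, -5.97758532e+01,  1.61379363e+00, -2.81953311e+01,
        1.28400096e-02,  5.05589240e-03, -2.19507774e-05]), 'eef_pos': array([ 0.22605533, -0.63548285,  0.23043106]), 'tool_rot': array([ 9.85428672e-01,  1.70087340e-01, -2.02044783e-04, -7.66515107e-04]), 'force': array([-0.2802078 , -0.12366313, -0.59629542]), 'wrist_torque': array([ 0.03760766, -0.04303075, -0.07217729]), 'grip_force': 0.0, 'gripper_width': 0.9994800045466415}
```

View pics/top0.png

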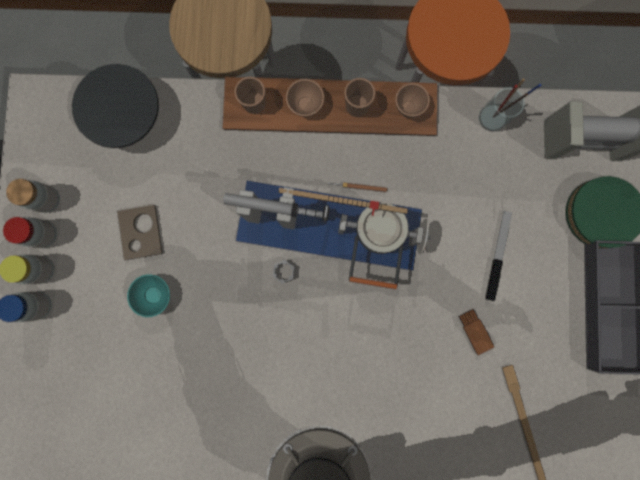

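View pics/side0.png

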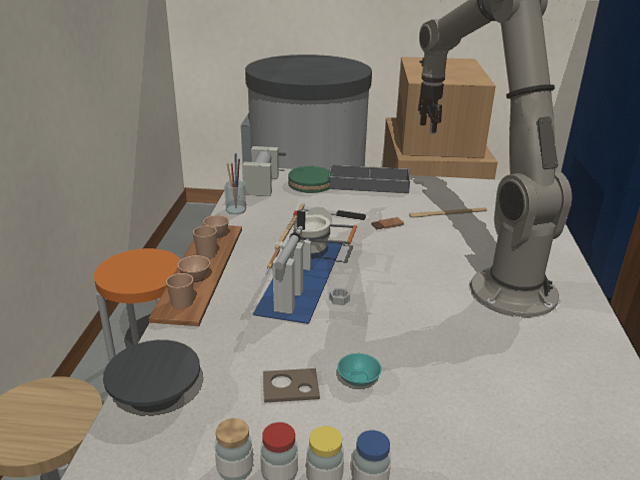

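The top view shows the blue base (237–422, 183–268), the orange handle at about (373,282), the red marker at (375,207) and the post near (328,212). The side view shows the black post at about (301,218).

```bash
cat > h.py <<'E'
import numpy as np,cv2
from scipy.spatial.transform import Rotation as Ro
from bench import manip,imaging
def mask(f,lo,hi):
    return cv2.inRange(cv2.cvtColor(f,cv2.COLOR_RGB2HSV),np.array(lo),np.array(hi))
def ray(n,uv,state=None):
    c=imaging.get_calibration(n);K=c["camera_matrix"]
    x=(uv[0]-K[0,2])/K[0,0];y=(uv[1]-K[1,2])/K[1,1]
    if n!="wrist":
        R=np.array(c["R"]);d=R.T@[x,y,1];return -R.T@c["t"],d/np.linalg.norm(d)
    r=np.hypot(x,y);s=np.sin(r)/max(r,1e-9);d=np.array([x*s,y*s,np.cos(r)])
    T=np.array(c["tool_from_camera"]);Q=Ro.from_quat(state["tool_rot"])
    return Q.apply(T[:3,3])+state["eef_pos"],Q.apply(T[:3,:3]@d)
def plane(n,uv,z,state=None):
    o,d=ray(n,uv,state);return o+d*(z-o[2])/d[2]
def blobs(m,minA=8):
    n,l,s,c=cv2.connectedComponentsWithStats(m)
    return [(s[i].tolist(),c[i].round(1).tolist(),l==i) for i in range(1,n) if s[i,4]>=minA]
E
python3 - <<'E'
from h import *
f=cv2.imread("pics/top0.png")[:,:,::-1].copy()
b=mask(f,[105,120,40],[125,255,255]);b[:,:200]=0;b[:,450:]=0
b[:170]=0;b[300:]=0
p=np.argwhere(b>0)[:,::-1]
P=np.array([plane("top",q,0.008)[:2] for q in p])
r=cv2.minAreaRect(P.astype(np.float32));print("base",r,cv2.boxPoints(r))
o=mask(f,[3,120,80],[16,255,255])
for s,c,m in blobs(o,15): print("or",s,c,plane("top",c,0.09).round(4))
rd=mask(f,[0,150,80],[3,255,255])|mask(f,[174,150,80],[180,255,255])
for s,c,m in blobs(rd,6): print("red",s,c,plane("top",c,0.157).round(4))
g=cv2.resize(f[165:305,225:445],None,fx=3.6,fy=3.6,interpolation=cv2.INTER_CUBIC);cv2.imwrite("pics/topc.png",g[:,:,::-1])
E
```

```text
base ((0.5895090699195862, -0.007075116038322449), (0.4204418659210205, 0.13210934400558472), 82.18809509277344) [[ 0.49549386 -0.20636687]
 [ 0.6263772  -0.22432336]
 [ 0.68352425  0.19221663]
 [ 0.5526409   0.21017313]]
or [407, 0, 103, 81, 7029] [458.3, 36.6] [ 1.027  -0.2907  0.09  ]
or [224, 78, 211, 56, 4204] [314.3, 111.3] [0.8413 0.034  0.09  ]
or [422, 84, 14, 20, 126] [431.0, 90.2] [ 0.8982 -0.2292  0.09  ]
or [425, 105, 11, 19, 48] [432.6, 115.6] [ 0.8391 -0.2333  0.09  ]
or [350, 277, 47, 12, 193] [373.2, 282.5] [ 0.4602 -0.1064  0.09  ]
or [463, 312, 30, 42, 590] [477.5, 334.5] [ 0.3545 -0.3344  0.09  ]
red [371, 202, 7, 7, 42] [374.1, 205.0] [ 0.6202 -0.0973  0.157 ]
red [4, 218, 26, 25, 511] [16.5, 229.8] [0.5473 0.637  0.157 ]
```

View pics/topc.png

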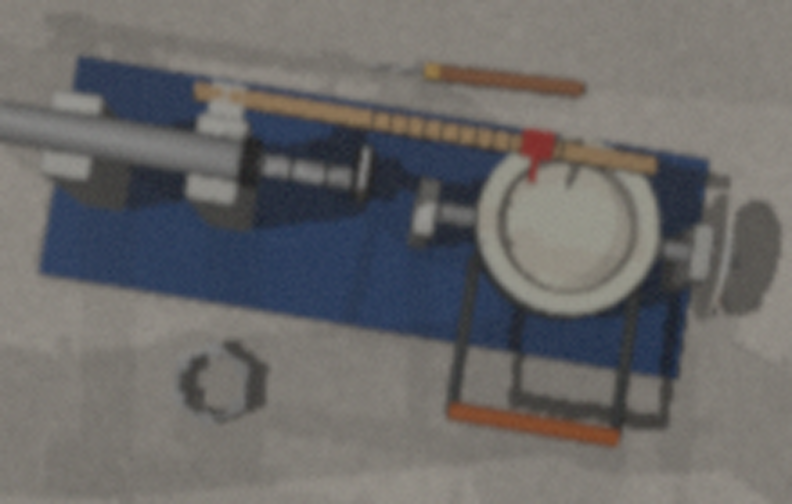

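The crop shows the base corners at (80,58), (708,158), (680,376) and (42,272). The handle runs from (449,411) to (619,437), the red tip is at about (532,182), and the post stripe is at about (364,170).

```bash
python3 - <<'E'
from h import *
cr=lambda u,v:(225+(u+.5)/3.6-.5,165+(v+.5)/3.6-.5)
C=np.array([plane("top",cr(*q),0.008)[:2] for q in [(80,58),(708,158),(680,376),(42,272)]]);print(C.round(4))
L=np.array([[75,215],[75,-215],[-75,-215],[-75,215]])/1e3
# rigid fit
a=C-C.mean(0);th=np.arctan2((L[:,0]*a[:,1]-L[:,1]*a[:,0]).sum(),(L*a).sum());R=np.array([[np.cos(th),-np.sin(th)],[np.sin(th),np.cos(th)]])
o=C.mean(0);print("rig",o,th,"resid",(a-L@R.T).round(4).tolist())
torig=lambda p:R.T@(np.array(p)[:2]-o)
w=lambda x,y:o+R@[x,y]
for n,q,z in [("handle",(534,424),.091),("h1",(449,411),.091),("h2",(619,437),.091),("flagtip",(532,182),.157),("flagtop",(538,150),.16),("post",(364,170),.215)]:
    p=plane("top",cr(*q),z);print(n,p.round(4),torig(p).round(4))
print("handle exp",w(-.12,-.06),"post exp",w(0,.065))
E
```

```text
[[ 0.6953  0.1936]
 [ 0.6398 -0.2282]
 [ 0.494  -0.2112]
 [ 0.5507  0.2126]]
rig [ 0.59496571 -0.00830117] -0.1308780015317053 resid [[-0.0021, -0.0015], [-0.0014, 0.003], [0.0015, 0.0004], [0.002, -0.002]]
handle [ 0.4603 -0.1057  0.091 ] [-0.1208 -0.1142]
h1 [ 0.4667 -0.054   0.091 ] [-0.1212 -0.062 ]
h2 [ 0.454  -0.1574  0.091 ] [-0.1203 -0.1663]
flagtip [ 0.5989 -0.0942  0.157 ] [ 0.0151 -0.0846]
flagtop [ 0.617  -0.0969  0.16  ] [ 0.0334 -0.085 ]
post [0.5944 0.0028 0.215 ] [-0.002   0.0109]
handle exp [ 0.4681617  -0.05212747] post exp [0.60344851 0.05614293]
```

Request:
apply_moves(rows=[{"roll":-0.75},{"roll":-0.75},{"roll":-0.75},{"roll":-0.75},{"roll":-0.75},{"roll":-0.75},{"roll":-0.75},{"roll":-0.75},{"roll":-0.75},{"roll":-0.57}], claw=0, newtons=20)

```text
$.rows[0]: bad value
```

Request:
apply_moves(rows=[{"translation":[0.8,0.23,0]},{"translation":[0.8,0.23,0]},{"translation":[0.8,0.23,0]},{"translation":[0.8,0.23,0]},{"translation":[0.8,0.23,0]},{"translation":[0.8,0.23,0]},{"translation":[0.8,0.23,0]},{"translation":[0.8,0.23,0]},{"translation":[0.8,0.23,0]},{"translation":[0.8,0.23,0]}])

```text
$.rows[0]: bad value
```

Request:
apply_moves(rows=[{"translation":[0.8,0.23,0]},{"translation":[0.8,0.23,0]},{"translation":[0.8,0.23,0]},{"translation":[0.8,0.23,0]},{"translation":[0.8,0.23,0]},{"translation":[0.8,0.23,0]},{"translation":[0.5,0.23,0]},{"translation":[0,0,0.2]},{"translation":[0,0,0]}])

```text
$.rows[0]: bad value
```

```bash
python3 - <<'E'
from h import *
s=manip.read_state();f=imaging.grab_frame("wrist");cv2.imwrite("pics/w1.png",f[:,:,::-1])
R=Ro.from_quat(s["tool_rot"]).as_matrix();print(s["clock"],s["eef_pos"],R.round(3).tolist(),s["joints"].round(3),s["gripper_width"])
o=mask(f,[3,120,60],[18,255,255])
for st,c,m in blobs(o,60): print("or",st,c,plane("wrist",c,0.088,s).round(4))
rd=mask(f,[0,150,60],[3,255,255])|mask(f,[174,150,60],[180,255,255])
for st,c,m in blobs(rd,20): print("red",st,c,plane("wrist",c,0.157,s).round(4))
E
```

```text
0.1 [ 0.22605533 -0.63548285  0.23043106] [[0.942, 0.335, -0.001], [0.335, -0.942, 0.001], [-0.0, -0.002, -1.0]] [ 1.121  0.478  0.022  1.556 -0.011  1.109 -0.083] 0.9994800045466415
or [102, 0, 40, 71, 2258] [119.9, 33.5] [ 0.3286 -0.4195  0.088 ]
or [472, 204, 168, 165, 13322] [554.1, 291.9] [ 0.2419 -0.8697  0.088 ]
or [583, 289, 57, 159, 3845] [623.3, 372.3] [ 0.18  -1.06   0.088]
or [0, 398, 30, 44, 504] [11.2, 420.2] [-0.2056 -0.2949  0.088 ]
or [496, 414, 41, 50, 908] [513.4, 435.8] [ 0.0635 -0.9377  0.088 ]
```

View pics/w1.png

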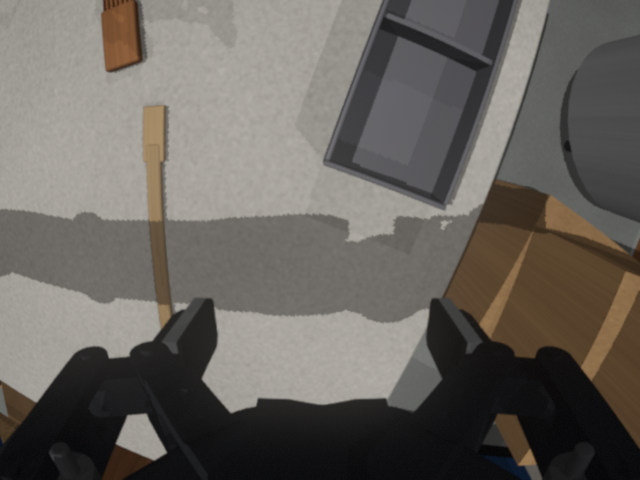

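The moves were refused because each row needs both fields. The wrist picture is still from the start pose and shows only the table, tray and comb. I'll resend with both fields.

Request:
apply_moves(rows=[{"translation":[0,0,0],"roll":-0.75},{"translation":[0,0,0],"roll":-0.75},{"translation":[0,0,0],"roll":-0.75},{"translation":[0,0,0],"roll":-0.75},{"translation":[0,0,0],"roll":-0.75},{"translation":[0,0,0],"roll":-0.75},{"translation":[0,0,0],"roll":-0.75},{"translation":[0,0,0],"roll":-0.75},{"translation":[0,0,0],"roll":-0.75},{"translation":[0,0,0],"roll":-0.57}], claw=0, newtons=20)

```text
clock: 1.15
eef_pos: [0.2261, -0.6357, 0.2309]
tool_rot: [0.75, 0.661, 0.0, -0.0]
force: [0.3, -0.0, 0.1]
gripper_width: 0.504
grip_force: 0.0
```

Request:
apply_moves(rows=[{"translation":[0.8,0.23,0],"roll":0},{"translation":[0.8,0.23,0],"roll":0},{"translation":[0.8,0.23,0],"roll":0},{"translation":[0.8,0.23,0],"roll":0},{"translation":[0.8,0.23,0],"roll":0},{"translation":[0.8,0.23,0],"roll":0},{"translation":[0.8,0.23,0],"roll":0},{"translation":[0.8,0.23,0],"roll":0},{"translation":[0.8,0.23,0],"roll":0},{"translation":[0.8,0.23,0],"roll":0}])

```text
clock: 2.15
eef_pos: [0.3262, -0.4059, 0.2311]
tool_rot: [0.752, 0.659, -0.0, -0.0]
force: [0.1, -0.4, -0.4]
gripper_width: 0.5
grip_force: 0.0
```

Request:
apply_moves(rows=[{"translation":[0.8,0.23,0],"roll":0},{"translation":[0.8,0.23,0],"roll":0},{"translation":[0.8,0.23,0],"roll":0},{"translation":[0.8,0.23,0],"roll":0},{"translation":[0.8,0.23,0],"roll":0},{"translation":[0.8,0.23,0],"roll":0},{"translation":[0.5,0.23,0],"roll":0},{"translation":[0,0,0.2],"roll":0},{"translation":[0,0,0],"roll":0}])

```text
clock: 3.05
eef_pos: [0.3939, -0.2558, 0.2244]
tool_rot: [0.752, 0.659, -0.0, -0.001]
force: [0.7, 0.0, -0.0]
gripper_width: 0.498
grip_force: 0.0
```

```bash
cat > look.py <<'E'
from h import *
import sys
s=manip.read_state();f=imaging.grab_frame("wrist");cv2.imwrite(f"pics/{sys.argv[1]}.png",f[:,:,::-1])
R=Ro.from_quat(s["tool_rot"]).as_matrix();print(s["clock"],s["eef_pos"].round(4),R.round(3).tolist(),s["joints"].round(3),s["gripper_width"],s["force"].round(2))
o=mask(f,[3,120,60],[18,255,255])
for st,c,m in blobs(o,60): print("or",st,c,plane("wrist",c,0.088,s).round(4))
rd=mask(f,[0,150,60],[3,255,255])|mask(f,[174,150,60],[180,255,255])
for st,c,m in blobs(rd,20): print("red",st,c,plane("wrist",c,0.157,s).round(4))
E
python3 look.py w2
```

```text
3.05 [ 0.3939 -0.2558  0.2244] [[0.13, 0.991, -0.002], [0.991, -0.13, 0.001], [0.0, -0.002, -1.0]] [ 0.839  0.177 -0.439  2.012  0.091  0.973  0.224] 0.4976318877170495 [ 0.66  0.   -0.01]
or [374, 0, 16, 89, 1311] [381.6, 44.2] [ 0.456  -0.1213  0.088 ]
or [632, 0, 8, 35, 147] [636.9, 12.0] [ 0.7356 -0.0715  0.088 ]
or [269, 272, 71, 72, 2353] [298.5, 306.5] [ 0.3654 -0.3201  0.088 ]
red [599, 0, 16, 14, 175] [607.1, 5.5] [ 0.6183 -0.1014  0.157 ]
```

View pics/w2.png

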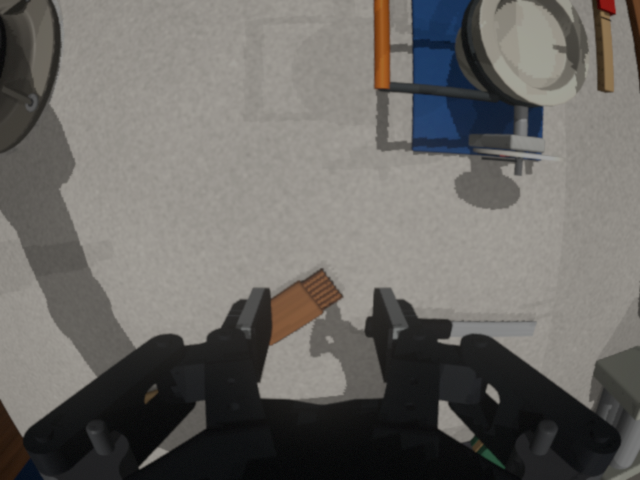

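The handle bar is visible at (382,44) with its near end at about (383,86), the mould is at the upper right, and the red marker is at (607,5). The handle is 158 mm ahead along tool x.

Request:
apply_moves(rows=[{"translation":[0.75,0.22,0],"roll":0},{"translation":[0.75,0.22,0],"roll":0},{"translation":[0.75,0.22,0],"roll":0},{"translation":[0.75,0.22,0],"roll":0},{"translation":[0.75,0.22,0.4],"roll":0},{"translation":[0.75,0.22,0.5],"roll":0},{"translation":[0.75,0.22,0.5],"roll":0},{"translation":[0,0,0.5],"roll":0},{"translation":[0,0,0],"roll":0}])

```text
clock: 4.0
eef_pos: [0.4596, -0.1061, 0.1665]
tool_rot: [0.752, 0.659, -0.001, -0.002]
force: [0.4, -0.4, 0.5]
gripper_width: 0.503
grip_force: 0.0
```

```bash
python3 look.py w3
```

```text
4.0 [ 0.4596 -0.1061  0.1665] [[0.131, 0.991, -0.004], [0.991, -0.131, 0.001], [0.0, -0.004, -1.0]] [ 0.566  0.274 -0.542  2.061  0.185  0.857 -0.213] 0.5031108926776092 [ 0.39 -0.4   0.47]
or [555, 130, 12, 57, 499] [560.4, 157.1] [ 0.6286 -0.0631  0.088 ]
or [310, 165, 19, 165, 2923] [319.1, 244.3] [ 0.4578 -0.1027  0.088 ]
or [635, 288, 5, 25, 75] [637.7, 303.1] [ 0.7312 -0.1942  0.088 ]
red [585, 216, 42, 33, 855] [610.5, 232.0] [ 0.6151 -0.0966  0.157 ]
```

View pics/w3.png

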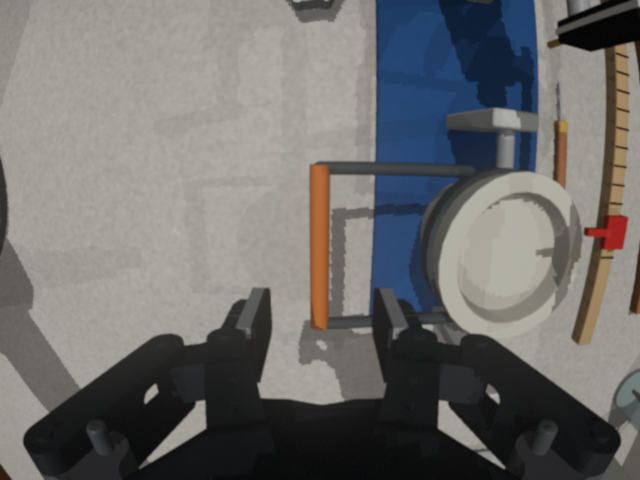

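The bar sits centred between the fingers at (319,165–328), so I'll descend and pinch.

Request:
apply_moves(rows=[{"translation":[0,0,0.6],"roll":0},{"translation":[0,0,0.6],"roll":0},{"translation":[0,0,0.6],"roll":0},{"translation":[0,0,0.6],"roll":0},{"translation":[0,0,0.5],"roll":0},{"translation":[0,0,0.25],"roll":0},{"translation":[0,0,0],"roll":0}])

```text
clock: 4.75
eef_pos: [0.4607, -0.1065, 0.0736]
tool_rot: [0.752, 0.659, -0.0, -0.0]
force: [-0.1, 0.1, -0.3]
gripper_width: 0.5
grip_force: 0.0
```

Request:
apply_moves(rows=[{"translation":[0,0,0],"roll":0},{"translation":[0,0,0],"roll":0},{"translation":[0,0,0],"roll":0},{"translation":[0,0,0],"roll":0},{"translation":[0,0,0],"roll":0},{"translation":[0,0,0],"roll":0}], claw=-1, newtons=30)

```text
clock: 5.35
eef_pos: [0.4578, -0.1056, 0.0735]
tool_rot: [0.752, 0.659, -0.002, -0.002]
force: [-6.8, 2.1, 1.6]
gripper_width: 0.128
grip_force: 29.3
```

```bash
python3 - <<'E'
from h import *
s=manip.read_state();print(s["clock"],s["eef_pos"].round(4),s["gripper_width"],s["force"].round(2),s["grip_force"])
f=imaging.grab_frame("top");g=imaging.grab_frame("side")
cv2.imwrite("pics/top1.png",f[:,:,::-1]);cv2.imwrite("pics/side1.png",g[:,:,::-1])
# handle height before approach: top0 x wrist w3 centre triangulation
f=cv2.imread("pics/w3.png")[:,:,::-1].copy()
sw=dict(tool_rot=Ro.from_matrix([[0.131,0.991,-0.004],[0.991,-0.131,0.001],[0,-0.004,-1]]).as_quat(),eef_pos=np.array([.4596,-.1061,.1665]))
o1,d1=ray("wrist",(319,246.5),sw);o2,d2=ray("top",(373.3,282.6))
k=np.linalg.lstsq(np.c_[d1,-d2],o2-o1,rcond=None)[0];print(o1+d1*k[0],o2+d2*k[1])
E
```

```text
5.35 [ 0.4578 -0.1056  0.0735] 0.12782675567808818 [-6.84  2.13  1.58] 29.29017037153244
[ 0.45696391 -0.10747244  0.07635128] [ 0.45984061 -0.10818915  0.07641423]
```

Request:
apply_moves(rows=[{"translation":[0,-0.1,0],"roll":0},{"translation":[0,0,0.1],"roll":0},{"translation":[0,0,0],"roll":0}])

```text
clock: 5.75
eef_pos: [0.4578, -0.1055, 0.0709]
tool_rot: [0.752, 0.659, -0.0, 0.0]
force: [-3.3, -0.8, 0.8]
gripper_width: 0.129
grip_force: 29.7
```

Request:
apply_moves(rows=[{"translation":[0,0,0.1],"roll":0},{"translation":[0,0,0],"roll":0}])

```text
clock: 5.95
eef_pos: [0.4577, -0.1055, 0.0675]
tool_rot: [0.752, 0.659, -0.0, -0.0]
force: [-4.0, -1.3, -0.6]
gripper_width: 0.125
grip_force: 29.6
```

Request:
apply_moves(rows=[{"translation":[0,0,0.1],"roll":0},{"translation":[0,0,0],"roll":0}])

```text
clock: 6.15
eef_pos: [0.4577, -0.1054, 0.0657]
tool_rot: [0.752, 0.659, -0.001, 0.0]
force: [-9.9, -0.7, 18.8]
gripper_width: 0.13
grip_force: 31.9
```

Request:
apply_moves(rows=[{"translation":[0,-0.1,-0.05],"roll":0},{"translation":[0,0.02,-0.35],"roll":0},{"translation":[0,0.04,-0.34],"roll":0},{"translation":[0,0.08,-0.34],"roll":0},{"translation":[0,0.1,-0.33],"roll":0},{"translation":[0,0.13,-0.32],"roll":0},{"translation":[0,0.16,-0.31],"roll":0},{"translation":[0,0,0],"roll":0}])

```text
clock: 6.95
eef_pos: [0.4727, -0.1074, 0.1271]
tool_rot: [0.752, 0.659, 0.001, 0.001]
force: [2.6, -3.9, -1.3]
gripper_width: 0.123
grip_force: 29.8
```

Request:
apply_moves(rows=[{"translation":[0,0.19,-0.29],"roll":0},{"translation":[0,0.21,-0.28],"roll":0},{"translation":[0,0,0],"roll":0},{"translation":[0,0,0],"roll":0}])

```text
clock: 7.35
eef_pos: [0.4825, -0.1088, 0.1432]
tool_rot: [0.752, 0.659, -0.0, 0.0]
force: [-1.6, -3.3, 2.7]
gripper_width: 0.13
grip_force: 30.0
```

```bash
python3 - <<'E'
from h import *
s=manip.read_state();print(s["clock"],s["eef_pos"].round(4),s["force"].round(2))
f=imaging.grab_frame("wrist");g=imaging.grab_frame("side");t=imaging.grab_frame("top")
a=cv2.resize(g[170:330,220:400],None,fx=2.2,fy=2.2,interpolation=cv2.INTER_CUBIC)
b=cv2.resize(t[165:325,265:445],None,fx=2.2,fy=2.2,interpolation=cv2.INTER_CUBIC)
cv2.imwrite("pics/tip.png",np.hstack([a,b])[:,:,::-1]);cv2.imwrite("pics/wt.png",f[:,:,::-1])
E
```

```text
7.35 [ 0.4825 -0.1088  0.1432] [-1.58 -3.28  2.69]
```

View pics/wt.png

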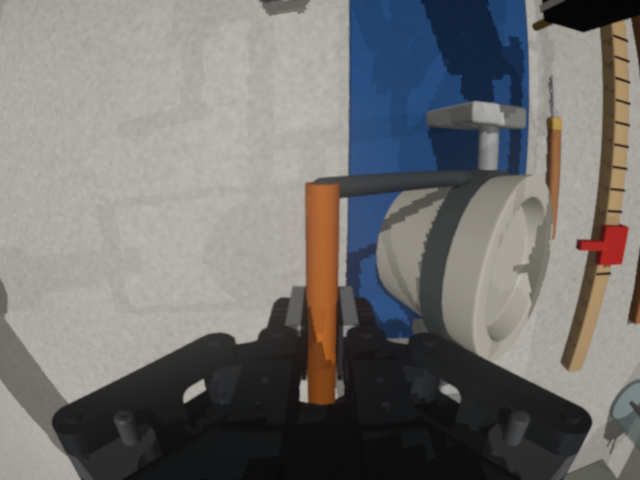

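The mould is tipped with the bar held in the fingers. TCP rise and advance give about 39°. I'll hold for over a second, then reverse the arc.

Request:
apply_moves(rows=[{"translation":[0,0,0],"roll":0},{"translation":[0,0,0],"roll":0},{"translation":[0,0,0],"roll":0},{"translation":[0,0,0],"roll":0},{"translation":[0,0,0],"roll":0},{"translation":[0,0,0],"roll":0},{"translation":[0,0,0],"roll":0},{"translation":[0,0,0],"roll":0},{"translation":[0,0,0],"roll":0},{"translation":[0,0,0],"roll":0}])

```text
clock: 8.5
eef_pos: [0.4824, -0.1087, 0.143]
tool_rot: [0.752, 0.659, -0.0, -0.0]
force: [-2.6, -4.6, 1.8]
gripper_width: 0.125
grip_force: 30.1
```

Request:
apply_moves(rows=[{"translation":[0,-0.21,0.28],"roll":0},{"translation":[0,-0.19,0.29],"roll":0},{"translation":[0,-0.16,0.31],"roll":0},{"translation":[0,-0.13,0.32],"roll":0},{"translation":[0,-0.1,0.33],"roll":0},{"translation":[0,-0.08,0.34],"roll":0},{"translation":[0,-0.04,0.34],"roll":0},{"translation":[0,0,0.35],"roll":0},{"translation":[0,0,0.05],"roll":0},{"translation":[0,0,0],"roll":0}])

```text
clock: 9.5
eef_pos: [0.4578, -0.1048, 0.0658]
tool_rot: [0.752, 0.659, 0.001, 0.001]
force: [0.9, -3.7, 11.2]
gripper_width: 0.124
grip_force: 33.3
```

Request:
apply_moves(rows=[{"translation":[0,0,0],"roll":0},{"translation":[0,0,0],"roll":0},{"translation":[0,0,0],"roll":0}])

```text
clock: 9.8
eef_pos: [0.4578, -0.1048, 0.0658]
tool_rot: [0.752, 0.659, 0.001, 0.001]
force: [0.8, -5.1, 11.2]
gripper_width: 0.128
grip_force: 33.3
```

Request:
apply_moves(rows=[{"translation":[0,0,0],"roll":0},{"translation":[0,0,0],"roll":0},{"translation":[0,0,0],"roll":0},{"translation":[0,0,0],"roll":0},{"translation":[0,0,0],"roll":0}], claw=0)

```text
clock: 10.3
eef_pos: [0.4555, -0.1046, 0.0646]
tool_rot: [0.752, 0.659, -0.0, -0.0]
force: [0.2, -0.1, -0.1]
gripper_width: 0.5
grip_force: 0.0
```

Request:
apply_moves(rows=[{"translation":[0,0,-0.3],"roll":0},{"translation":[0,0,-0.6],"roll":0},{"translation":[0,0,-0.8],"roll":0},{"translation":[0,0,-0.8],"roll":0},{"translation":[0,0,-0.8],"roll":0},{"translation":[0,0,-0.8],"roll":0},{"translation":[0,0,-0.8],"roll":0},{"translation":[0,0,-0.8],"roll":0},{"translation":[0,0,-0.5],"roll":0},{"translation":[0,0,0],"roll":0}])

```text
clock: 11.3
eef_pos: [0.457, -0.1049, 0.2534]
tool_rot: [0.752, 0.659, 0.001, 0.002]
force: [-0.1, -0.1, -0.2]
gripper_width: 0.501
grip_force: 0.0
```

Request:
apply_moves(rows=[{"translation":[0,0,-0.4],"roll":0.8},{"translation":[0,0,-0.4],"roll":0.8},{"translation":[0,0,0],"roll":0.8},{"translation":[0,0,0],"roll":0.8},{"translation":[0,0,0],"roll":0.8},{"translation":[0,0,0],"roll":0.8},{"translation":[0,0,0],"roll":0.8},{"translation":[0,0,0],"roll":0.8},{"translation":[0,0,0],"roll":0.8},{"translation":[0,0,0],"roll":0.8}])

```text
clock: 12.3
eef_pos: [0.455, -0.1047, 0.2739]
tool_rot: [0.993, 0.117, -0.001, -0.0]
force: [-0.1, -0.3, -0.5]
gripper_width: 0.504
grip_force: 0.0
```

Request:
apply_moves(rows=[{"translation":[0,0,0],"roll":0.8},{"translation":[0,0,0],"roll":0.8},{"translation":[0,0,0],"roll":0.8},{"translation":[0,0,0],"roll":0.07},{"translation":[0,0,0],"roll":0}])

```text
clock: 12.8
eef_pos: [0.4553, -0.1048, 0.2742]
tool_rot: [0.998, -0.064, -0.0, -0.0]
force: [-1.4, -0.3, 0.2]
gripper_width: 0.496
grip_force: 0.0
```

```bash
python3 look.py w4
```

```text
12.8 [ 0.4553 -0.1048  0.2742] [[0.992, -0.127, -0.001], [-0.127, -0.992, 0.0], [-0.001, -0.0, -1.0]] [ 0.501  0.117 -0.439  1.955  0.056  1.082 -1.66 ] 0.49555005036767746 [-1.4  -0.35  0.22]
or [242, 0, 88, 25, 550] [280.5, 4.7] [ 0.6512 -0.0945  0.088 ]
or [263, 207, 115, 12, 1276] [320.4, 212.4] [ 0.4575 -0.1052  0.088 ]
or [502, 223, 48, 73, 1844] [525.2, 259.5] [ 0.384  -0.3105  0.088 ]
red [266, 3, 27, 39, 615] [278.8, 15.8] [ 0.6159 -0.0967  0.157 ]
```

View pics/w4.png

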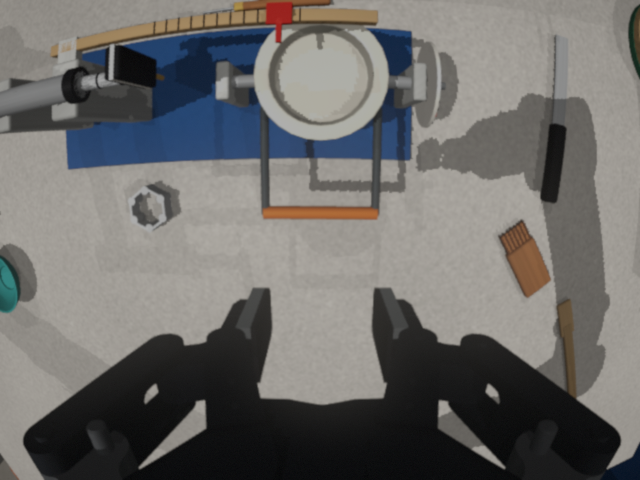

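The mould is level with the handle at (320,212). The black post is at about (135,67) and the red marker tip at (279,40). Next I'll hover over the post.

Request:
apply_moves(rows=[{"translation":[0.6,-0.6,0],"roll":0},{"translation":[0.6,-0.6,0],"roll":0},{"translation":[0.6,-0.6,0],"roll":0},{"translation":[0.6,-0.6,0],"roll":0},{"translation":[0.6,-0.6,0],"roll":0},{"translation":[0.6,-0.6,0],"roll":0},{"translation":[0.54,-0.56,0],"roll":0},{"translation":[0,0,0],"roll":0},{"translation":[0,0,0],"roll":0}])

```text
clock: 13.75
eef_pos: [0.5949, 0.0028, 0.2742]
tool_rot: [0.998, -0.064, -0.001, -0.0]
force: [0.2, 0.1, -0.0]
gripper_width: 0.5
grip_force: 0.0
```

```bash
python3 look.py w5
```

```text
13.75 [0.5949 0.0028 0.2742] [[0.992, -0.128, -0.001], [-0.128, -0.992, 0.0], [-0.001, 0.0, -1.0]] [ 0.27   0.351 -0.487  1.677  0.176  1.159 -1.962] 0.4995609407791356 [ 0.19  0.07 -0.01]
or [89, 0, 237, 57, 5573] [164.4, 18.6] [0.8034 0.1226 0.088 ]
or [356, 106, 85, 9, 651] [397.3, 109.7] [ 0.681  -0.0768  0.088 ]
or [559, 307, 32, 55, 1050] [574.6, 334.4] [ 0.412  -0.2888  0.088 ]
or [423, 324, 62, 12, 516] [456.1, 329.3] [ 0.4559 -0.1239  0.088 ]
red [441, 176, 23, 36, 489] [451.1, 187.5] [ 0.618 -0.097  0.157]
```

View pics/w5.png

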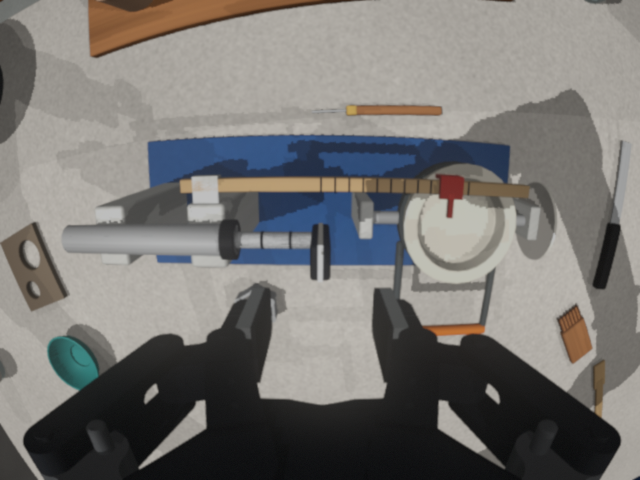

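The post is at about (320,252) with its white stripe along the middle. The red arrow's stem ends near (450,216).

```bash
python3 - <<'E'
from h import *
s=manip.read_state()
f=imaging.grab_frame("wrist");hsv=cv2.cvtColor(f,cv2.COLOR_RGB2HSV)
R=Ro.from_quat(s["tool_rot"]).as_matrix()
tl=lambda p:(R.T@(p-s["eef_pos"]))
sub=hsv[215:285,300:342]
dark=(sub[:,:,2]<60)&(sub[:,:,1]<120)
for r in range(0,70,5):print(215+r,''.join('#' if v<50 else ('W' if v>140 else '.') for v in sub[r,:,2]))
rd=mask(f,[0,120,40],[4,255,255])|mask(f,[172,120,40],[180,255,255]);rd[:,:420]=0;rd[:,480:]=0
for r in range(170,225,3):
    c=np.flatnonzero(rd[r]); 
    if len(c): print(r,c.min(),c.max())
for nm,uv,z in [("stripe@top",(320,250),.215),("flag",(450,214),.158)]:
    p=plane("wrist",uv,z,s);print(nm,p.round(4),"tool",tl(p).round(4))
E
```

```text
215 ..........................................
220 ..........................................
225 .............###......####................
230 ...........#####......#####...............
235 ...........####.......#####...............
240 WWWWWWWWW..####.......#####...............
245 .WWWWWWW..####..WWWWW..#####..............
250 ................WWWWW..####...............
255 ................WWWWW...###...............
260 ................WWWWW.....................
265 WWWWWW..........WWWWW..........WWWWWWWWWWW
270 WWWWWWWW........WWWWW........WWWWWWWWWWWWW
275 WWWWWWWW........WWWWW........WWWWWWWWWWWWW
280 WWWWWWWWWWWWWWWWWWWWWWWWWWWWWWWWWWWWWWWWWW
176 437 459
179 439 462
182 439 461
185 439 461
188 439 461
191 438 460
194 439 460
197 444 459
200 447 451
203 447 450
206 447 450
209 447 450
212 446 449
215 446 449
stripe@top [0.6007 0.0008 0.215 ] tool [0.0063 0.0005 0.0594]
flag [ 0.598  -0.0955  0.158 ] tool [0.0162 0.0963 0.1164]
```

Request:
apply_moves(rows=[{"translation":[0,0,0.5],"roll":0},{"translation":[0,0,0.5],"roll":0},{"translation":[0,0,0.5],"roll":0},{"translation":[0,0,0.5],"roll":0},{"translation":[0,0,0.5],"roll":0},{"translation":[0,0,0.4],"roll":0},{"translation":[0,0,0.23],"roll":0},{"translation":[0,0,0],"roll":0}])

```text
clock: 14.65
eef_pos: [0.5945, 0.0026, 0.1796]
tool_rot: [0.998, -0.065, -0.001, 0.0]
force: [-0.0, 0.2, 1.1]
gripper_width: 0.502
grip_force: 0.0
```

Request:
apply_moves(rows=[{"translation":[0,0,0],"roll":0},{"translation":[0,0,0],"roll":0},{"translation":[0,0,0],"roll":0},{"translation":[0,0,0],"roll":0},{"translation":[0,0,0],"roll":0},{"translation":[0,0,0],"roll":0}], claw=-1, newtons=60)

```text
clock: 15.25
eef_pos: [0.5958, 0.0036, 0.1818]
tool_rot: [0.998, -0.065, 0.001, -0.001]
force: [0.4, 5.1, 4.4]
gripper_width: 0.131
grip_force: 59.5
```

Request:
apply_moves(rows=[{"translation":[0,0.2,0],"roll":0},{"translation":[0,0.4,0],"roll":0},{"translation":[0,0.5,0],"roll":0},{"translation":[0,0.5,0],"roll":0},{"translation":[0,0.5,0],"roll":0},{"translation":[0,0.5,0],"roll":0},{"translation":[0,0.3,0],"roll":0},{"translation":[0,0.15,0],"roll":0},{"translation":[0,0,0],"roll":0},{"translation":[0,0,0],"roll":0}])

```text
clock: 16.25
eef_pos: [0.5836, -0.0858, 0.1818]
tool_rot: [0.998, -0.065, 0.001, -0.001]
force: [-0.4, 8.7, 6.3]
gripper_width: 0.128
grip_force: 59.7
```

```bash
python3 - <<'E'
from h import *
s=manip.read_state();h=np.array([.5949,.0028,.2742])
R=Ro.from_quat(s["tool_rot"]).as_matrix();t=np.array([-.128,-.992,0])
print(s["eef_pos"],"along",t@(s["eef_pos"]-h),s["force"].round(2),s["grip_force"],s["gripper_width"])
f=imaging.grab_frame("wrist");g=imaging.grab_frame("top");cv2.imwrite("pics/w6.png",f[:,:,::-1])
for n,im,z in (("wrist",f,.157),("top",g,.157)):
    rd=mask(im,[0,120,40],[4,255,255])|mask(im,[172,120,40],[180,255,255])
    if n=="top": rd[:,:340]=0
    for st,c,m in blobs(rd,15):
        ys=np.flatnonzero(m.any(1)); print(n,st)
        for r in ys[::4]:
            c=np.flatnonzero(m[r]);p=plane(n,(c.mean(),r),z,s);print(r,c.min(),c.max(),p.round(4),"toolxy",(R.T@(p-s["eef_pos"]))[:2].round(4))
a=cv2.resize(f[150:390,220:420],(500,600));b=np.zeros((600,300,3),np.uint8);b[:300]=cv2.resize(g[180:240,340:400],(300,300),interpolation=cv2.INTER_NEAREST)
cv2.imwrite("pics/pull.png",np.hstack([a,b])[:,:,::-1])
E
```

```text
[ 0.58364413 -0.08579111  0.18178748] along 0.0893231321871014 [-0.43  8.7   6.27] 59.668516516685486 0.128156968572589
wrist [313, 189, 41, 69, 1720]
189 315 322 [ 0.6291 -0.0916  0.157 ] toolxy [ 0.0459 -0.    ]
193 313 352 [ 0.6265 -0.0977  0.157 ] toolxy [0.044  0.0063]
197 313 353 [ 0.6247 -0.0977  0.157 ] toolxy [0.0422 0.0066]
201 314 352 [ 0.6228 -0.0975  0.157 ] toolxy [0.0403 0.0066]
205 314 352 [ 0.621  -0.0972  0.157 ] toolxy [0.0385 0.0066]
209 314 352 [ 0.6191 -0.097   0.157 ] toolxy [0.0366 0.0066]
213 314 352 [ 0.6173 -0.0968  0.157 ] toolxy [0.0347 0.0066]
217 314 352 [ 0.6154 -0.0966  0.157 ] toolxy [0.0329 0.0066]
221 314 351 [ 0.6136 -0.0961  0.157 ] toolxy [0.031  0.0064]
225 315 351 [ 0.6117 -0.0961  0.157 ] toolxy [0.0291 0.0067]
229 328 351 [ 0.6094 -0.0984  0.157 ] toolxy [0.0272 0.0092]
233 329 336 [ 0.6079 -0.0954  0.157 ] toolxy [0.0253 0.0065]
237 330 336 [ 0.6059 -0.0954  0.157 ] toolxy [0.0233 0.0067]
241 330 335 [ 0.604  -0.0949  0.157 ] toolxy [0.0214 0.0065]
245 330 335 [ 0.6021 -0.0947  0.157 ] toolxy [0.0194 0.0065]
249 330 335 [ 0.6002 -0.0945  0.157 ] toolxy [0.0175 0.0065]
253 330 335 [ 0.5982 -0.0942  0.157 ] toolxy [0.0155 0.0065]
257 330 335 [ 0.5962 -0.094   0.157 ] toolxy [0.0135 0.0066]
```

View pics/pull.png

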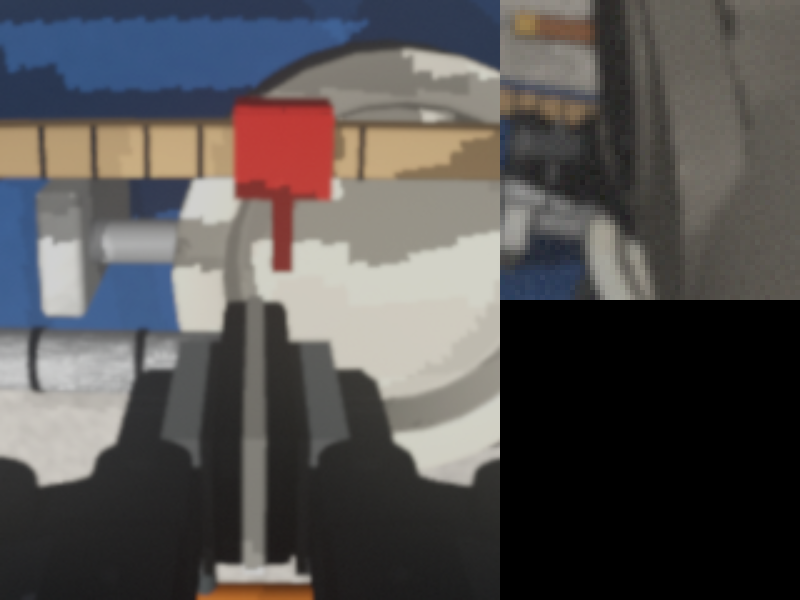

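The stripe is at about px 322 and the flag stem at px 333, so the post needs about 5.5 mm more.

Request:
apply_moves(rows=[{"translation":[0,0.09,0],"roll":0},{"translation":[0,0.1,0],"roll":0},{"translation":[0,0,0],"roll":0},{"translation":[0,0,0],"roll":0},{"translation":[0,0,0],"roll":0}])

```text
clock: 16.85
eef_pos: [0.5829, -0.091, 0.1818]
tool_rot: [0.998, -0.064, 0.0, -0.001]
force: [-0.0, 8.3, 7.2]
gripper_width: 0.129
grip_force: 59.8
```

```bash
cat > chk.py <<'E'
from h import *
s=manip.read_state();h=np.array([.5949,.0028,.2742])
R=Ro.from_quat(s["tool_rot"]).as_matrix();t=np.array([-.128,-.992,0]);tl=lambda p:(R.T@(p-s["eef_pos"]))[:2].round(4)
print(s["clock"],"along",t@(s["eef_pos"]-h),s["force"].round(2),s["grip_force"])
f=imaging.grab_frame("wrist")
rd=mask(f,[0,120,40],[4,255,255])|mask(f,[172,120,40],[180,255,255])
for r in (239,245,251,257):
    c=np.flatnonzero(rd[r]);print("stem",r,c.min(),c.max(),tl(plane("wrist",(c.mean(),r),.157,s))) if len(c) else None
v=cv2.cvtColor(f,cv2.COLOR_RGB2GRAY).astype(int)
for r,z in ((280,.195),(300,.205),(318,.213),(330,.215),(350,.215)):
    w=np.flatnonzero(v[r,310:335]>90)+310
    if len(w): print("stripe",r,w.min(),w.max(),tl(plane("wrist",(w.mean(),r),z,s)))
E
python3 chk.py
```

```text
16.85 along 0.09462520093367871 [-0.04  8.3   7.2 ] 59.75952386856079
stem 239 318 324 [0.0224 0.0011]
stem 245 318 324 [0.0194 0.0011]
stem 251 319 324 [0.0165 0.0013]
stem 257 319 323 [0.0135 0.0011]
stripe 280 319 334 [0.017 0.002]
stripe 300 318 325 [0.0134 0.0014]
stripe 318 318 325 [0.0104 0.0014]
stripe 330 317 325 [0.0069 0.0012]
stripe 350 317 325 [-0.0011  0.0012]
```

```bash
python3 -c "
from bench import manip
print(manip.finish_job())"
```

```text
the job is handed in; nothing more can be done
None
```

I tipped the mould to about 39–40° for over a second, pressed it back level on its stop, drew the rod until its stripe was within about 0.5 mm of the red marker's tip, and handed the job in at 16.9 s still gripping the post; no pass/fail verdict came back.

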